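Load and secure a burn-in fixture, then set the supply

TASK

Put every power module on the bench into a nest of its own in the burn-in fixture, lying flat with its metal plate up; then close the lid fully with the turnbuttons still clear of it, and turn both turnbuttons square across the lid's edge to fasten it. Only then turn the supply's dial so that its pointer stands at the white setting mark on the ring around it; do not force the lid past a fastened turnbutton, and leave the other things on the bench where they are.

Things in the scene. Friction and masses are not known exactly. Their poses are not given: they have to be found in the camera images.
- module1: power module: a black block 46 mm (its x) x 34 mm (its y) x 20 mm high with an aluminium plate on top, 0.09 kg or so; origin at the centre of its underside. Three or four modules are present in a run; an absent one reads None from the start
- module2: power module: a black block 46 mm (its x) x 34 mm (its y) x 20 mm high with an aluminium plate on top, 0.09 kg or so; origin at the centre of its underside. Three or four modules are present in a run; an absent one reads None from the start
- module3: power module: a black block 46 mm (its x) x 34 mm (its y) x 20 mm high with an aluminium plate on top, 0.09 kg or so; origin at the centre of its underside. Three or four modules are present in a run; an absent one reads None from the start
- module4: power module: a black block 46 mm (its x) x 34 mm (its y) x 20 mm high with an aluminium plate on top, 0.09 kg or so; origin at the centre of its underside. Three or four modules are present in a run; an absent one reads None from the start
- fixture: grey burn-in fixture fixed to the bench: deck 150 x 290 mm (y), top at 12 mm height, four nests in a row along y, a clear lid hinged along its far side, a turnbutton on a post at each end of its near edge. Origin at bench height under the closed lid (deck x -80 to +70 mm); x points from turnbuttons to hinge, z up
- nest1 (a point): centre of the floor of a nest (12 mm above the bench): a pocket 54 mm along the fixture's x, 42 mm along its y, between ribs 6 mm high and 4 mm thick; nests are 66 mm apart along y, nest1 at the -y end. It takes one module, its 46 mm length along the fixture's x, either way round
- nest2 (a point): centre of the floor of a nest (12 mm above the bench): a pocket 54 mm along the fixture's x, 42 mm along its y, between ribs 6 mm high and 4 mm thick; nests are 66 mm apart along y, numbered from the -y end. It takes one module, its 46 mm length along the fixture's x, either way round
- nest3 (a point): centre of the floor of a nest (12 mm above the bench): a pocket 54 mm along the fixture's x, 42 mm along its y, between ribs 6 mm high and 4 mm thick; nests are 66 mm apart along y, numbered from the -y end. It takes one module, its 46 mm length along the fixture's x, either way round
- nest4 (a point): centre of the floor of a nest (12 mm above the bench): a pocket 54 mm along the fixture's x, 42 mm along its y, between ribs 6 mm high and 4 mm thick; nests are 66 mm apart along y, numbered from the -y end. It takes one module, its 46 mm length along the fixture's x, either way round
- lid (a joint): lid angle: 0 closed, 1.58 to 1.74 at the start (standing open), stop 1.75. Hinge line along the fixture's y at x +55, z 45 mm in its frame. Flat framed plate, 105 mm from hinge to free edge, 270 mm wide, 7 mm thick; closed, its top is 48.5 mm above the bench. Stiff hinge (0.22 N m): it stays where left
- lid_handle (a point): middle of the lid's handle: round steel bar 10 mm thick, 100 mm long along the fixture's y, axis 38 mm off the lid's mid-plane on its top face, 87 mm from the hinge line; 83 mm above the bench when closed, beyond the lid (+x) when it stands open. Can be pinched across from above; it turns between the fingers as the lid swings
- left_button (a joint): left (+y end) turnbutton's angle about its vertical pivot: at 0 the wing points outward to the fixture's +y, clear of the lid (starts 0 to 0.4); at 1.57 it points to the fixture's +x, square across the lid's edge; grows clockwise seen from above; stops at 0 and 1.65; stays where left (0.03 N m)
- left_pivot (a point): left turnbutton's pivot axis at the wing's mid-height, 59 mm above the bench, 16 mm in front of the closed lid's edge. Wing: dark steel bar 48 mm long, 10 mm thick, 51 to 67 mm above the bench, from 12 mm behind the pivot to 36 mm ahead; can be turned from above with the fingers across it at the pivot
- right_button (a joint): right (-y end) turnbutton's angle about its vertical pivot: at 0 the wing points outward to the fixture's -y, clear of the lid (starts 0 to 0.4); at 1.57 it points to the fixture's +x, square across the lid's edge; grows counter-clockwise seen from above; stops at 0 and 1.65; stays where left (0.03 N m)
- right_pivot (a point): right turnbutton's pivot axis at the wing's mid-height, 59 mm above the bench, 16 mm in front of the closed lid's edge. Wing: dark steel bar 48 mm long, 10 mm thick, 51 to 67 mm above the bench, from 12 mm behind the pivot to 36 mm ahead; can be turned from above with the fingers across it at the pivot
- dial_grip (a point): dial's vertical axis, 65 mm above the bench, on the top panel (50 mm high) of a low white supply unit (150 x 130 mm) fixed to the bench. Black disc 56 mm across, top at 56 mm, with a grip bar 44 mm long, 10 mm thick, 56 to 73 mm above the bench, along the line from axis to pointer; turns clockwise from above, stays where left (0.025 N m)
- dial_pointer (a point): tip of the white pointer on the dial's rim, 34 mm from the axis; turns with the dial
- dial_mark (a point): the setting mark: a raised white tab with a black line, 39 to 51 mm from the axis on the pale ring around the dial; this point lies 34 mm from the axis in line with it; the pointer's tip comes here when the dial is set. It lies clockwise of the pointer at the start and does not move
- heatsink: finned aluminium heat sink, 60 x 50 x 38 mm, not part of the job
- spool: solder spool standing on end, 54 mm across, 40 mm tall, not part of the job
- jar: small amber jar, 44 mm across, 60 mm tall, not part of the job
- screwdriver: screwdriver lying flat, 170 mm long, not part of the job
- brush: brush lying flat, 150 mm long, not part of the job
- tweezers: steel tweezers lying flat, 125 mm long, 5 mm high, not part of the job
Things that resemble listed ones, but are neither listed nor needed, are in the scene too. Leave any yellow look-alike of the module1 alone.

How it is judged:
On the way, in this order (a step that is already met when the one before it is completed fails the run):
1. every module present lies flat in a nest ((horizontal distance between module1 and nest1 below 0.01 m or horizontal distance between module1 and nest2 below 0.01 m or horizontal distance between module1 and nest3 below 0.01 m or horizontal distance between module1 and nest4 below 0.01 m) and z of each of module1, module2, module3, module4 in the frame of fixture below 0.0155 m and angle between each of module1, module2, module3, module4's own z axis and vertical below 0.12 rad and angle between the x axis of each of module1, module2, module3, module4 and the x axis of fixture, either way round below 0.3 rad and (horizontal distance between module2 and nest1 below 0.01 m or horizontal distance between module2 and nest2 below 0.01 m or horizontal distance between module2 and nest3 below 0.01 m or horizontal distance between module2 and nest4 below 0.01 m) and (horizontal distance between module3 and nest1 below 0.01 m or horizontal distance between module3 and nest2 below 0.01 m or horizontal distance between module3 and nest3 below 0.01 m or horizontal distance between module3 and nest4 below 0.01 m) and (horizontal distance between module4 and nest1 below 0.01 m or horizontal distance between module4 and nest2 below 0.01 m or horizontal distance between module4 and nest3 below 0.01 m or horizontal distance between module4 and nest4 below 0.01 m)), for 0.2 s.
2. the lid is fully closed, both turnbuttons still clear of it (value of joint lid below 0.05 rad and value of joint each of left_button, right_button below 0.7 rad), for 0.2 s.
3. both turnbuttons stand square across the closed lid's edge (value of joint lid below 0.05 rad and value of joint each of left_button, right_button above 1.37 rad), for 0.2 s.
4. the dial's pointer stands at the setting mark (horizontal distance between dial_pointer and dial_mark below 0.0045 m), for 0.2 s.
At the end, for the whole second after the job is handed in: Each module present lies flat, plate up, at rest in a nest (within 10 mm and 0.3 rad); the lid is closed within 0.05 rad; both turnbuttons stand at 1.37 rad or more; the dial's pointer tip is within 4.5 mm of the mark's point (all of step 1 and all of step 3 and horizontal distance between dial_pointer and dial_mark below 0.0045 m and linear speed of each of module1, module2, module3, module4 below 0.03 m/s); the robot touches nothing.
It fails at once if a bystander is pushed more than 60 mm away (distance of any of heatsink, spool, jar, screwdriver, brush, tweezers from where it was at the start of the episode above 0.06 m).
It fails at once if the lid is moved past a fastened turnbutton (value of joint lid above 0.15 rad and value of joint any of left_button, right_button above 1.2 rad).
Of module1, module2, module3, module4 only 3 to 4 are there at a start; the rules pass over those that are not, and their reading is None.
At some moment in a run one of module1, module2, module3, module4 may be knocked a few centimetres aside while the robot is not near it.
Once in a run the grip may slacken for a moment while it holds something.
It also fails if it takes over 210 s, if anything falls off the work surface, if the arm or the gripper's body presses on something with over 40 N, if the wrist force passes 120 N, or if a joint passes its speed limit or range.

ROBOT

A 6-joint arm with a two-finger parallel gripper is mounted at the origin on the work surface. World frame = base frame: x ahead of the robot, y to its left, z up, the work surface at z = 0. Lengths are in m, angles in rad, forces in N, time in s.
With the tool pointing down it reaches from about 0.25 to 0.775 m from the base axis. Payload 4 kg.
Tool frame: the origin (TCP) lies at the very end of the fingers, on their centre line; the grasp point (between the pads) lies 19 mm behind it; z points along the fingers, y is the direction in which the jaws open and shut (so a half turn about z gives the same grasp; the last joint's range is limited). The gripper opens to 94 mm and grips with 3 to 60 N. Pads are 16 mm wide; open, the fingers measure 119 mm over their backs; the gripper's body (75 mm by 177 mm) begins 78 mm behind the grasp point.
Start: joints at [-1.358, 0.087, 1.371, -0, 1.684, -0.103], TCP at [0.171, -0.523, 0.206] pointing down, gripper open.
Joint ranges: [-3.1, 3.1], [-0.76, 2.03], [0.27, 2.55], [-1.08, 4.22], [0.17, 2.65], [-2.57, 2.57]. Speed limits (rad/s): [2.79, 2.79, 3.14, 3.14, 3.14, 3.14].

INTERFACE

Orientations are given as [roll, pitch, yaw] about the fixed x, y, z axes, in that order (R = Rz(yaw) Ry(pitch) Rx(roll)).
In Python, from bench import robot, cams, models gives the robot as it stands.
- The arm moves only by the tool step_arm, never from a script. Its argument "series" is a list of rows, each a list of 5 numbers: the gripper command: -1 is shut, 1 is fully open, values between are in proportion, then the shift along the tool's x, y, z in mm, then the turn about the tool's z in degrees. A call has 1 to 20 rows; each row is the pose to reach, as a shift and turn from the pose commanded when the call began, along the tool's axes at that moment; what a row does not reach only later rows make up. A row lasts 1/8 s, in which the tool goes at most 62.5 mm and 10.7 degrees, less where a joint would pass 70% of its speed; a pose out of reach is approached as far as the arm can. A call with a gripper value outside its range is refused whole. The fingers move at their own pace and stop on an object; the grip force is fixed at half the most. Time passes only in rows, so rows that repeat a pose let the fingers close. It gives the time, the measured TCP pose, the force and the opening at its end, in the units of the state.
- robot.get_obs(): the state, without advancing time (a new reading comes with each control period).
- cams.snapshot(name): name is "side" or "top"; returns a dict with "pixels" (400x640x3 uint8, red, green, blue), "fov_y" (degrees; the focal length in pixels is half the picture's height over the tangent of half this angle, whatever the lens; pixels are square), "cx", "cy" (the principal point, pixels), "k1" (the pictures are not rectified: a ray, as slopes to the right and down, at radius r is drawn at 1 + k1 r^2 times it, then the intrinsics apply), "R" (3x3) and "t" (3): a world point X has camera coordinates R X + t. Camera axes: x right, y down, z forward; pixel columns grow to the right and rows downward; lengths in m; the calibration is good to about 2 mm. A picture is of the moment at which its call begins. There is no depth.
- robot.close_job(): hands the job in, once; it reports no verdict.
Trained networks look in a picture, given as the dict that the camera call returned (one of the last four; its "shot" number tells which), for a name from the list of things; names that differ only in an ending like _2 or _b are one class to them, and where a whole thing is asked for, a point or a joint stands for the part that bears it (a point fixed in the world has none). Each returns a list of dicts, best first, with "p" (0 to 1); they miss things now and then, are a little off and sometimes report something else, mostly with a low value. They report only what shows in the picture. A call takes as long as a camera call. They do not tell look-alikes from the thing itself.
- models.find_in(picture, label): "position" ([x, y, z] in m, in world coordinates, good to about 4 mm: the middle of the surface that is visible of it).
- models.pinpoint(picture, label): "position" ([x, y, z] in m, in world coordinates, good to about 4 mm: a listed point, or the origin of a listed thing).
The state is a dict: "time": time; "joint_positions": joint angles; "qvel": joint speeds; "joint_torque": joint torques, N m; "tool_pos": TCP position; "ee_rot": TCP orientation; "wrist_force": force on the tool from outside, world axes, zero at the start; "wrist_torque": the same for the moment, N m; "width": finger opening in m.
Only numpy, scipy, OpenCV 4.12 (cv2) and the standard library are available. Lean on these libraries where they do the work, as an engineer would, in place of code of your own. Each camera call takes 0.05 s, during which the arm holds its last target. There are 200 camera calls.

## Working session

There is one attempt and no reset: what is moved stays moved. The work goes in short steps, Python scripts to look and compute and a tool call to move; the robot and the scene stay as the last step left them, time stands still between calls to the robot, and variables do not carry over. Pictures are saved under pics/ and viewed, about 12 in all and at most 16, crops included, and the job is handed in when it is done.

Besides the shell and the picture viewer there is one more tool, called by a JSON object that holds its "method" and its "body", one argument or row to a line. step_arm: Moves the arm, as the interface text tells. Its arguments: {"type":"object","properties":{"series":{"type":"array","items":{"type":"array","items":{"type":"number"}}}},"required":["series"]}

```bash
mkdir -p pics; ls
cat > h.py <<'E'
import numpy as np, cv2
from bench import robot, cams, models
def save(s,n,crop=None,scale=1):
    im=cv2.cvtColor(s["pixels"],cv2.COLOR_RGB2BGR)
    if crop: a,b,c,d=crop; im=im[b:d,a:c]
    if scale!=1: im=cv2.resize(im,None,fx=scale,fy=scale,interpolation=cv2.INTER_CUBIC)
    cv2.imwrite("pics/"+n,im)
def f(s): return 200/np.tan(np.radians(s["fov_y"])/2)
def proj(s,X):
    c=np.array(s["R"])@np.array(X,float)+np.array(s["t"]); u=c[:2]/c[2]; u=u*(1+s["k1"]*(u@u))
    return u*f(s)+[s["cx"],s["cy"]]
def ray(s,px,z):
    d=(np.array(px,float)-[s["cx"],s["cy"]])/f(s); u=d.copy()
    for _ in range(20): u=d/(1+s["k1"]*(u@u))
    R=np.array(s["R"]); C=-R.T@np.array(s["t"]); v=R.T@np.array([u[0],u[1],1])
    return C+v*(z-C[2])/v[2]
E
python3 - <<'E'
from h import *
for n in ["top","side"]:
    s=cams.snapshot(n); save(s,n+"0.png")
    print(n,s["fov_y"],s["k1"],(-np.array(s["R"]).T@np.array(s["t"])).round(3))
    for l in ["module1","fixture","nest1","nest2","nest3","nest4","lid_handle","left_pivot","right_pivot","dial_grip","dial_pointer","dial_mark"]:
        print(l,[(np.round(d["position"],3).tolist(),round(d["p"],2)) for d in models.pinpoint(s,l)][:7])
print(robot.get_obs())
E
```

```text
pics
top 50.24649042932919 -0.07096115974556139 [0.388 0.05  1.174]
module1 [([0.524, 0.372, 0.0], 0.81), ([0.456, 0.234, 0.0], 0.74), ([0.464, -0.287, 0.052], 0.71), ([0.366, 0.223, 0.003], 0.67), ([0.43, 0.143, 0.001], 0.61), ([0.434, 0.013, -0.001], 0.53), ([0.568, 0.243, -0.002], 0.52)]
fixture [([0.416, 0.373, -0.0], 0.69), ([0.578, 0.009, -0.002], 0.66), ([0.697, 0.266, -0.003], 0.53)]
nest1 [([0.569, -0.023, 0.014], 0.86), ([0.58, 0.103, 0.011], 0.85), ([0.574, 0.043, 0.013], 0.77), ([0.563, -0.093, 0.014], 0.57), ([0.425, -0.288, 0.052], 0.28)]
nest2 [([0.569, -0.023, 0.014], 0.86), ([0.58, 0.103, 0.011], 0.85), ([0.574, 0.043, 0.013], 0.77), ([0.563, -0.093, 0.014], 0.57), ([0.425, -0.288, 0.052], 0.28)]
nest3 [([0.569, -0.023, 0.014], 0.86), ([0.58, 0.103, 0.011], 0.85), ([0.574, 0.043, 0.013], 0.77), ([0.563, -0.093, 0.014], 0.57), ([0.425, -0.288, 0.052], 0.28)]
nest4 [([0.569, -0.023, 0.014], 0.86), ([0.58, 0.103, 0.011], 0.85), ([0.574, 0.043, 0.013], 0.77), ([0.563, -0.093, 0.014], 0.57), ([0.425, -0.288, 0.052], 0.28)]
lid_handle [([0.675, 0.003, 0.127], 0.88)]
left_p
[... 1390 characters left out ...]
, 0.54)]
{'time': 1.3, 'joint_positions': array([-1.35808216e+00,  8.71792899e-02,  1.37071070e+00, -4.82736421e-06,
        1.68362646e+00, -1.03153441e-01]), 'qvel': array([-6.50243064e-05,  3.01473947e-04, -1.29175709e-04, -5.09012232e-04,
       -1.48356405e-03, -1.51776527e-03]), 'joint_torque': array([ 1.54204208e-03, -3.40037656e+01, -3.02592659e+01,  7.19325710e-02,
        2.37910455e-02,  5.18572918e-07]), 'tool_pos': array([ 0.17081956, -0.52280476,  0.20551177]), 'ee_rot': array([3.14151735e+00, 1.26179350e-05, 3.15867065e-01]), 'wrist_force': array([-0.49058171,  0.33635378, -0.19360333]), 'wrist_torque': array([0.04364284, 0.03781864, 0.03310748]), 'width': 0.09418415763241529}
```

View pics/top0.png

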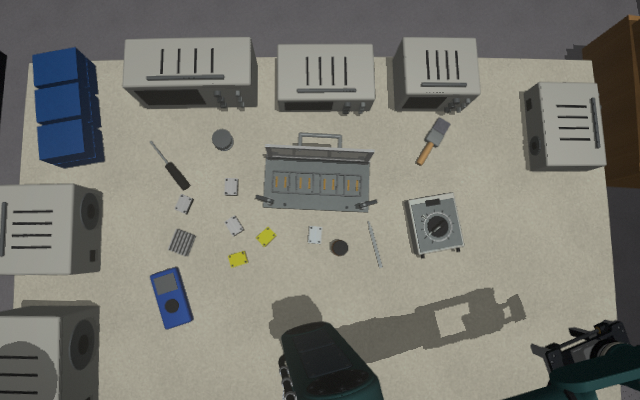

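View pics/side0.png

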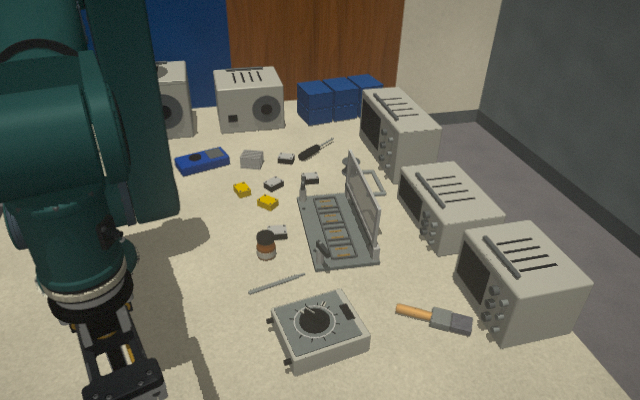

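Overview: four white-plated modules are at top-view px (185,203), (232,186), (234,226) and (315,234). The yellow look-alikes are at (266,237) and (238,259), the fixture at (317,187) and the dial at (438,228). Next I'll zoom in to get orientations.

Run:
```python
from h import *
s=cams.snapshot("top"); 
im=cv2.cvtColor(s["pixels"],cv2.COLOR_RGB2BGR)
a=cv2.resize(im[165:265,165:365],None,fx=4,fy=4,interpolation=cv2.INTER_CUBIC)
b=cv2.resize(im[185:265,400:475],None,fx=2.4,fy=2.4,interpolation=cv2.INTER_CUBIC)
c=np.zeros((a.shape[0]+b.shape[0],800,3),np.uint8); c[:400]=a; c[400:,:b.shape[1]]=b
d=cv2.resize(im[120:220,250:390],None,fx=1.9,fy=1.9,interpolation=cv2.INTER_CUBIC); c[400:400+d.shape[0],300:300+d.shape[1]]=d[:192]
cv2.imwrite("pics/z1.png",c)
hsv=cv2.cvtColor(im,cv2.COLOR_BGR2HSV)
for x,y in [(185,203),(232,186),(234,226),(315,234),(300,234),(200,230)]: print(im[y,x],hsv[y,x])
```

```text
[150 153 153] [ 30   5 153]
[156 158 157] [ 45   3 158]
[165 168 167] [ 40   5 168]
[179 178 171] [ 94  11 179]
[145 161 165] [ 24  31 165]
[149 164 168] [ 24  29 168]
```

View pics/z1.png

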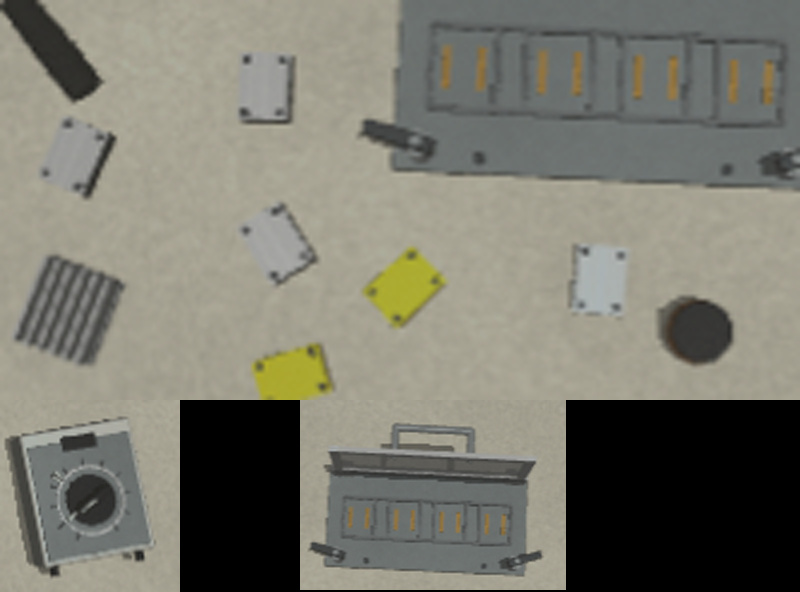

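Confirmed: four white modules, all plate-up. The dial pointer is at lower left and the mark at upper left, so it needs about 80° clockwise. Next I'll measure precise poses.

```bash
cat >> h.py <<'E'
def modules(s,H=0.0205,verbose=True,lo=(0.3,-0.05),hi=(0.65,0.45)):
    """low-saturation plates -> (x,y,long-axis angle deg,len,wid) with the plate top at height H"""
    hsv=cv2.cvtColor(cv2.resize(s["pixels"],None,fx=4,fy=4,interpolation=cv2.INTER_CUBIC),cv2.COLOR_RGB2HSV)
    m=((hsv[...,1]<19)&(hsv[...,2]>120)).astype(np.uint8)
    m=cv2.morphologyEx(m,cv2.MORPH_OPEN,np.ones((9,9)))
    out=[]
    for c in cv2.findContours(m,cv2.RETR_EXTERNAL,cv2.CHAIN_APPROX_NONE)[0]:
        if cv2.contourArea(c)<1200: continue
        P=np.array([ray(s,(p[0]+.5)/4-.5,H)[:2] for p in c])
        (x,y),(w,h),a=cv2.minAreaRect((P*1000).astype(np.float32))
        if w<h: w,h,a=h,w,a+90
        if 34<w<56 and 24<h<44: out.append((x/1000,y/1000,(a+90)%180-90,w,h))
    return out
def rowto(x,y,z,yaw):
    """row numbers (mm, deg) from the present pose to TCP x,y,z with jaws yaw (deg, mod 180) tool down"""
    o=robot.get_obs(); p=np.array(o["tool_pos"]); r=o["ee_rot"]
    from scipy.spatial.transform import Rotation as Ro
    R=Ro.from_euler("xyz",r).as_matrix(); d=R.T@(np.array([x,y,z])-p)*1000
    y0=np.degrees(np.arctan2(R[1,0],R[0,0])); q1=np.degrees(np.arctan2(y,x)); best=None
    for k in (-360,-180,0,180,360):
        q6=q1+90-(yaw+k)
        if abs(q6)<140 and (best is None or abs(yaw+k-y0)<abs(best-y0)): best=yaw+k
    return d.round(1),round(-(best-y0),1),"tilt",np.round(np.degrees(np.arccos(-R[2,2])),2)
E
python3 - <<'E'
from h import *
for n in ("top","side"):
    s=cams.snapshot(n); print(n)
    for m in modules(s): print(np.round(m,4))
    print([np.round(d["position"],4).tolist() for d in models.pinpoint(s,"nest1")][:4])
    for l in ("left_pivot","right_pivot"): print(l,[(np.round(d["position"],4).tolist(),round(d["p"],2)) for d in models.pinpoint(s,l)+models.find_in(s,l)][:5])
print(robot.get_obs()["tool_pos"])
for m in [(0.432,0.014,0.15,0)]: print(rowto(*m))
E
```

```text
top
[ 4.30500e-01  1.39000e-02 -5.72110e+00  4.82666e+01  3.66839e+01]
[ 0.4592  0.2328 31.4519 46.5603 35.4217]
[  0.5206   0.3706 -23.5186  46.9011  33.7946]
[ 0.5665  0.2413 -0.8869 45.4801 33.2541]
[[0.5726, 0.0418, 0.0126], [0.564, -0.092, 0.0143], [0.5673, -0.0266, 0.0112], [0.5798, 0.1047, 0.0138]]
left_pivot [([0.5701, -0.025, 0.0115], 0.7), ([0.5247, 0.1326, 0.0563], 0.45)]
right_pivot [([0.5062, -0.1173, 0.058], 0.52), ([0.5083, -0.1223, 0.0698], 0.54), ([0.6357, 0.0061, 0.1195], 0.43)]
side
[[0.5743, 0.0424, 0.0148], [0.5728, -0.024, 0.0112], [0.5672, -0.0914, 0.0152], [0.5818, 0.1038, 0.0136]]
left_pivot [([0.5788, 0.0073, 0.0043], 0.72), ([0.5236, 0.1344, 0.0607], 0.43)]
right_pivot [([0.5085, -0.1178, 0.0596], 0.59), ([0.5063, -0.1291, 0.0654], 0.52)]
[ 0.17082653 -0.52281417  0.20551024]
(array([ 415. , -429.2,   55.5]), np.float64(18.1), 'tilt', np.float64(0.01))
```

Run:
```python
from h import *
cx,cy,yaw=.5724,.0074,np.radians(-4.2)
ex=np.array([np.cos(yaw),np.sin(yaw)]);ey=np.array([-ex[1],ex[0]])
for n in ("top","side"):
    s=cams.snapshot(n)
    print(n,"jar",[(np.round(d["position"],4).tolist(),round(d["p"],2)) for d in models.pinpoint(s,"jar")][:3])
    im=cv2.cvtColor(s["pixels"],cv2.COLOR_RGB2BGR)
    pts=np.array([proj(s,[.57,.01,.012])]).mean(0); x0,y0=int(pts[0])-75,int(pts[1])-50
    c=cv2.resize(im[y0:y0+100,x0:x0+150],None,fx=5,fy=5,interpolation=cv2.INTER_CUBIC)
    for i in range(4):
        o=np.array([cx,cy])+ey*(i-1.5)*.066
        q=[o+ex*a*.027+ey*b*.021 for a,b in((1,1),(1,-1),(-1,-1),(-1,1))]
        P=np.array([(proj(s,[*k,.018])-[x0-.5,y0-.5])*5 for k in q]).round().astype(int)
        cv2.polylines(c,[P],True,(0,0,255),1)
    cv2.imwrite(f"pics/f_{n}.png",c)
a=cv2.imread("pics/f_top.png");b=cv2.imread("pics/f_side.png")
cv2.imwrite("pics/f.png",cv2.resize(np.vstack([a,b]),None,fx=.6,fy=.6,interpolation=cv2.INTER_AREA))
```

```text
top jar [([0.3944, -0.0486, 0.0014], 0.55), ([0.5744, 0.039, 0.0148], 0.24)]
side jar [([0.3956, -0.0487, -0.0043], 0.94)]
```

View pics/f.png

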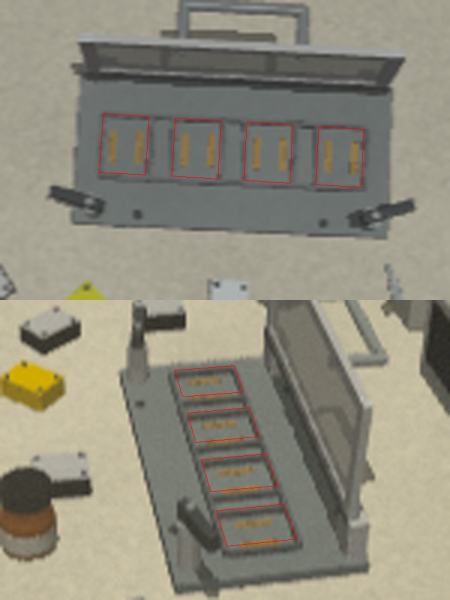

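Overlay of the nest pockets matches both views to about 2 mm. The jar is clear of module A, so I'll start moving.

```bash
python3 -c "
from h import *
print(rowto(.4305,.0139,.13,-5.7))"
```

```text
(array([ 413.6, -429.5,   75.4]), np.float64(23.8), 'tilt', np.float64(0.01))
```

{"method": "step_arm", "body": {
  "series": [
    [0.3, 413.6, -429.5, 40, 23.8],
    [0.3, 413.6, -429.5, 40, 23.8],
    [0.3, 413.6, -429.5, 40, 23.8],
    [0.3, 413.6, -429.5, 40, 23.8],
    [0.3, 413.6, -429.5, 40, 23.8],
    [0.3, 413.6, -429.5, 40, 23.8],
    [0.3, 413.6, -429.5, 40, 23.8],
    [0.3, 413.6, -429.5, 40, 23.8],
    [0.3, 413.6, -429.5, 40, 23.8],
    [0.3, 413.6, -429.5, 40, 23.8],
    [0.3, 413.6, -429.5, 75.4, 23.8],
    [0.3, 413.6, -429.5, 75.4, 23.8],
    [0.3, 413.6, -429.5, 75.4, 23.8],
    [0.3, 413.6, -429.5, 75.4, 23.8],
    [0.3, 413.6, -429.5, 75.4, 23.8]
  ]
}}

```text
time: 4.03
tool_pos: [0.4312, 0.0134, 0.1313]
ee_rot: [3.141, -0.002, -0.101]
wrist_force: [0.0, -0.1, 0.4]
width: 0.0608
```

{"method": "step_arm", "body": {
  "series": [
    [0.3, 0, 0, 60, 0],
    [0.3, 0, 0, 110, 0],
    [0.3, 0, 0, 121, 0],
    [0.3, 0, 0, 121, 0],
    [0.3, 0, 0, 121, 0],
    [-1, 0, 0, 121, 0],
    [-1, 0, 0, 121, 0],
    [-1, 0, 0, 121, 0],
    [-1, 0, 0, 121, 0],
    [-1, 0, 0, 121, 0],
    [-1, 0, 0, 100, 0],
    [-1, 0, 0, 60, 0],
    [-1, 0, 0, 20, 0],
    [-1, 0, 0, 20, 0],
    [-1, 0, 0, 20, 0]
  ]
}}

```text
time: 5.9
tool_pos: [0.4296, 0.0139, 0.1086]
ee_rot: [3.141, 0.002, -0.1]
wrist_force: [-0.7, -0.0, -1.3]
width: 0.0335
```

```bash
python3 -c "
from h import *
print(rowto(.5650,-.0913,.07,-4.2),rowto(.5650,-.0913,.022,-4.2))"
```

```text
(array([145.3,  91.3,  38.2]), np.float64(-1.5), 'tilt', np.float64(0.14)) (array([145.4,  91.2,  86.2]), np.float64(-1.5), 'tilt', np.float64(0.14))
```

{"method": "step_arm", "body": {
  "series": [
    [-1, 50, 31, 0, -1.5],
    [-1, 100, 62, 0, -1.5],
    [-1, 145.3, 91.3, 0, -1.5],
    [-1, 145.3, 91.3, 0, -1.5],
    [-1, 145.3, 91.3, 30, -1.5],
    [-1, 145.3, 91.3, 50, -1.5],
    [-1, 145.3, 91.3, 50, -1.5],
    [-1, 145.3, 91.3, 50, -1.5],
    [-1, 145.3, 91.3, 50, -1.5]
  ]
}}

```text
time: 7.02
tool_pos: [0.5666, -0.0913, 0.0614]
ee_rot: [3.141, -0.002, -0.073]
wrist_force: [1.3, 0.1, -1.2]
width: 0.0338
```

```bash
python3 -c "
from h import *
print(rowto(.5650,-.0913,.0225,-4.2))
s=cams.snapshot('top');save(s,'p1.png',(270,140,400,240),5)
s=cams.snapshot('side');save(s,'p1s.png',(290,160,400,280),5)
a=cv2.imread('pics/p1.png');b=cv2.imread('pics/p1s.png');
cv2.imwrite('pics/p1c.png',np.hstack([a,cv2.resize(b,(458,500))])[:, :, :] if 0 else cv2.resize(np.hstack([a,cv2.resize(b,(458,500))]),None,fx=.7,fy=.7))"
```

```text
(array([-1.7,  0.1, 38.9]), np.float64(0.0), 'tilt', np.float64(0.12))
```

View pics/p1c.png

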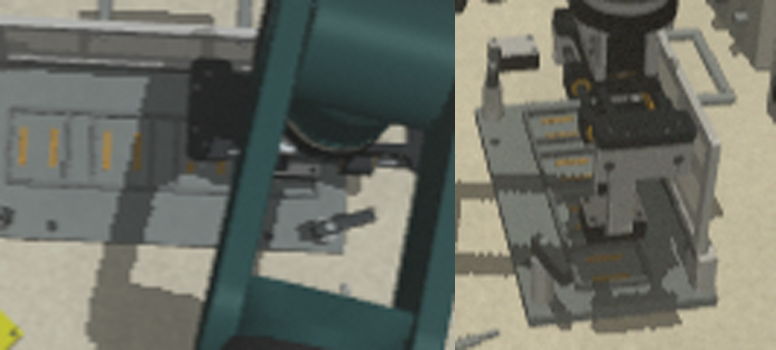

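The arm holds the module over nest1 and its body is clear of the lid. Lowering it and releasing.

{"method": "step_arm", "body": {
  "series": [
    [-1, -0.8, 0, 20, 0],
    [-1, -0.8, 0, 36, 0],
    [-1, -0.8, 0, 38.5, 0],
    [-1, -0.8, 0, 38.5, 0],
    [-1, -0.8, 0, 38.5, 0],
    [0.1, -0.8, 0, 38.5, 0],
    [0.1, -0.8, 0, 38.5, 0],
    [0.1, -0.8, 0, 38.5, 0],
    [0.1, -0.8, 0, 38.5, 0],
    [0.1, -0.8, 0, 0, 0],
    [0.1, -0.8, 0, -50, 0],
    [0.1, -0.8, 0, -70, 0],
    [0.1, -0.8, 0, -70, 0]
  ]
}}

```text
time: 8.75
tool_pos: [0.5667, -0.0917, 0.1325]
ee_rot: [3.141, -0.005, -0.073]
wrist_force: [-0.3, 0.5, -0.1]
width: 0.0515
```

```bash
python3 -c "
from h import *
s=cams.snapshot('top')
for m in modules(s): print(np.round(m,4))
print(rowto(.5665,.2413,.13,-.9))"
```

```text
[ 0.459   0.2325 30.1235 47.4429 35.7558]
[  0.5205   0.3704 -23.3573  46.3854  34.1981]
[ 0.5661  0.241  -0.887  46.1659 33.9506]
[ 0.5759  0.1049 -3.3923 50.3082 35.9141]
[ 0.6973 -0.3318 56.7035 38.8187 34.144 ]
(array([-2.340e+01, -3.319e+02,  3.000e-01]), np.float64(-3.3), 'tilt', np.float64(0.07))
```

{"method": "step_arm", "body": {
  "series": [
    [0.3, -23.4, -331.9, 0, -3.3],
    [0.3, -23.4, -331.9, 0, -3.3],
    [0.3, -23.4, -331.9, 0, -3.3],
    [0.3, -23.4, -331.9, 0, -3.3],
    [0.3, -23.4, -331.9, 0, -3.3],
    [0.3, -23.4, -331.9, 0, -3.3],
    [0.3, -23.4, -331.9, 0, -3.3],
    [0.3, -23.4, -331.9, 0, -3.3],
    [0.3, -23.4, -331.9, 40, -3.3],
    [0.3, -23.4, -331.9, 40, -3.3],
    [0.3, -23.4, -331.9, 40, -3.3]
  ]
}}

```text
time: 10.18
tool_pos: [0.5669, 0.2402, 0.0909]
ee_rot: [3.142, -0.001, -0.018]
wrist_force: [0.2, 0.4, 1.2]
width: 0.0613
```

```bash
python3 -c "
from h import *
s=cams.snapshot('top')
for m in modules(s): print(np.round(m,4))
im=cv2.cvtColor(s['pixels'],cv2.COLOR_RGB2BGR)
save(s,'n1.png',(255,120,395,230),5)
print(rowto(.5663,.2411,.0095,-.9))"
```

```text
[ 0.6972 -0.3315 57.1125 38.5229 33.6437]
(array([-1.3, -0.4, 82.2]), np.float64(-0.1), 'tilt', np.float64(0.14))
```

View pics/n1.png

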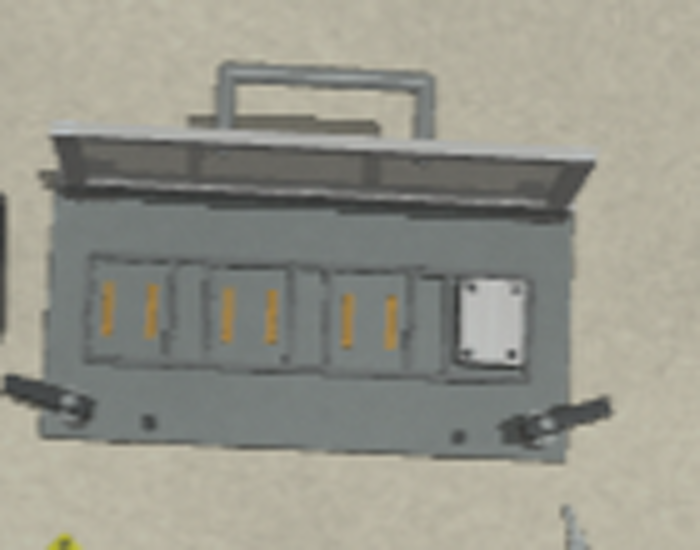

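Module A sits cleanly in nest1 (px 490,320 in the crop), so I'll grasp module D.

{"method": "step_arm", "body": {
  "series": [
    [0.3, -0.8, -0.4, 50, 0],
    [0.3, -0.8, -0.4, 81, 0],
    [0.3, -0.8, -0.4, 81, 0],
    [0.3, -0.8, -0.4, 81, 0],
    [-1, -0.8, -0.4, 81, 0],
    [-1, -0.8, -0.4, 81, 0],
    [-1, -0.8, -0.4, 81, 0],
    [-1, -0.8, -0.4, 81, 0],
    [-1, -0.8, -0.4, 81, 0],
    [-1, 0, 0, 60, 0],
    [-1, 0, 0, 0, 0],
    [-1, 0, 0, -20, 0],
    [-1, 0, 0, -20, 0],
    [-1, 0, 0, -20, 0]
  ]
}}

```text
time: 11.98
tool_pos: [0.5651, 0.241, 0.1077]
ee_rot: [3.14, 0.004, -0.016]
wrist_force: [-0.9, -0.9, -1.1]
width: 0.0338
```

```bash
python3 -c "
from h import *
print(rowto(.5798,.1061,.06,-4.2))"
```

```text
(array([ 17. , 134.6,  47.8]), np.float64(3.3), 'tilt', np.float64(0.22))
```

{"method": "step_arm", "body": {
  "series": [
    [-1, 6, 45, 0, 3.3],
    [-1, 11, 90, 0, 3.3],
    [-1, 16.2, 134.6, 0, 3.3],
    [-1, 16.2, 134.6, 0, 3.3],
    [-1, 16.2, 134.6, 30, 3.3],
    [-1, 16.2, 134.6, 47, 3.3],
    [-1, 16.2, 134.6, 47, 3.3],
    [-1, 16.2, 134.6, 47, 3.3],
    [-1, 16.2, 134.6, 47, 3.3],
    [-1, 16.2, 134.6, 47, 3.3]
  ]
}}

```text
time: 13.22
tool_pos: [0.581, 0.1067, 0.0641]
ee_rot: [-3.141, -0.002, -0.073]
wrist_force: [-0.1, -0.4, -0.5]
width: 0.0338
```

```bash
python3 -c "
from h import *
print(rowto(.5798,.1061,.0225,-4.2))"
```

```text
(array([-1.2,  0.7, 41.6]), np.float64(0.0), 'tilt', np.float64(0.11))
```

{"method": "step_arm", "body": {
  "series": [
    [-1, -0.6, 0.4, 20, 0],
    [-1, -0.6, 0.4, 38, 0],
    [-1, -0.6, 0.4, 40, 0],
    [-1, -0.6, 0.4, 40, 0],
    [-1, -0.6, 0.4, 40, 0],
    [0.1, -0.6, 0.4, 40, 0],
    [0.1, -0.6, 0.4, 40, 0],
    [0.1, -0.6, 0.4, 40, 0],
    [0.1, -0.6, 0.4, 40, 0],
    [0.1, -0.6, 0.4, 0, 0],
    [0.1, -0.6, 0.4, -50, 0],
    [0.1, -0.6, 0.4, -70, 0],
    [0.1, -0.6, 0.4, -70, 0]
  ]
}}

```text
time: 14.85
tool_pos: [0.5812, 0.1063, 0.1356]
ee_rot: [-3.141, -0.005, -0.073]
wrist_force: [-0.6, 1.4, 0.1]
width: 0.0518
```

```bash
python3 -c "
from h import *
s=cams.snapshot('top')
for m in modules(s): print(np.round(m,4))
print(rowto(.459,.2327,.10,31))"
```

```text
[ 0.4595  0.2397  4.673  44.497  25.9565]
[  0.5204   0.3705 -23.3573  46.6686  34.1965]
[ 0.5675 -0.0952 -1.6336 46.7659 35.2584]
[ 5.67800e-01 -2.63000e-02 -3.13350e+00  5.05810e+01  3.66734e+01]
[ 0.6972 -0.3316 56.5407 38.4033 33.683 ]
(array([-130. , -117.3,   33.3]), np.float64(-35.2), 'tilt', np.float64(0.07))
```

```bash
python3 -c "
from h import *
print(rowto(.5204,.3705,.10,-23.4))"
```

```text
(array([ -78.8, -259.2,   33.4]), np.float64(-160.8), 'tilt', np.float64(0.07))
```

{"method": "step_arm", "body": {
  "series": [
    [0.3, -78.8, -259.2, 0, -160.8],
    [0.3, -78.8, -259.2, 0, -160.8],
    [0.3, -78.8, -259.2, 0, -160.8],
    [0.3, -78.8, -259.2, 0, -160.8],
    [0.3, -78.8, -259.2, 0, -160.8],
    [0.3, -78.8, -259.2, 0, -160.8],
    [0.3, -78.8, -259.2, 0, -160.8],
    [0.3, -78.8, -259.2, 0, -160.8],
    [0.3, -78.8, -259.2, 0, -160.8],
    [0.3, -78.8, -259.2, 0, -160.8],
    [0.3, -78.8, -259.2, 0, -160.8],
    [0.3, -78.8, -259.2, 0, -160.8],
    [0.3, -78.8, -259.2, 0, -160.8],
    [0.3, -78.8, -259.2, 0, -160.8],
    [0.3, -78.8, -259.2, 0, -160.8],
    [0.3, -78.8, -259.2, 33, -160.8],
    [0.3, -78.8, -259.2, 33, -160.8],
    [0.3, -78.8, -259.2, 33, -160.8],
    [0.3, -78.8, -259.2, 33, -160.8]
  ]
}}

```text
time: 17.27
tool_pos: [0.5207, 0.3708, 0.1011]
ee_rot: [3.14, 0.001, 2.733]
wrist_force: [0.3, -0.3, 0.3]
width: 0.061
```

```bash
python3 -c "
from h import *
s=cams.snapshot('top')
for m in modules(s): print(np.round(m,4))
save(s,'q2.png',(150,140,390,260),3.3)
print(rowto(.5204,.3705,.0095,-23.4))"
```

```text
[ 0.4589  0.2326 31.2763 47.3338 35.7637]
[ 0.5675 -0.0952 -1.6336 46.7754 35.2584]
[ 5.67700e-01 -2.63000e-02 -2.17200e+00  5.15355e+01  3.72522e+01]
[ 5.71700e-01  3.90000e-02 -4.65400e+00  5.10393e+01  3.46961e+01]
[ 0.5842  0.1055 -0.852  47.8334 37.5028]
[ 0.6973 -0.3316 57.1269 38.5846 33.5453]
(array([ 0.3, -0.6, 91.8]), np.float64(-0.0), 'tilt', np.float64(0.12))
```

View pics/q2.png

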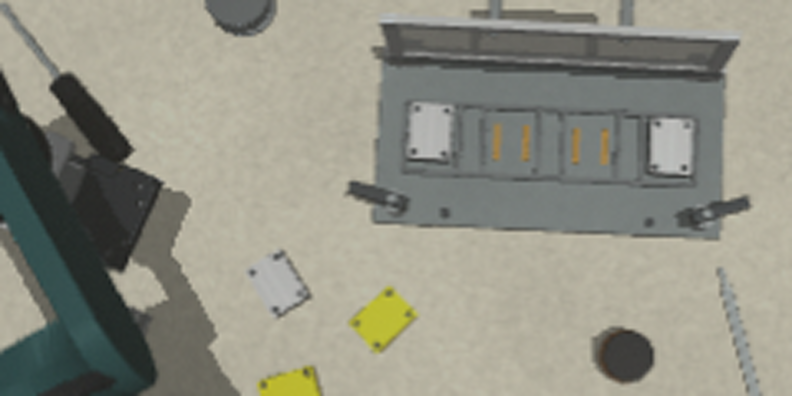

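D is seated in nest4 and A in nest1. C hasn't moved (~280,283 in the crop). The gripper is over B, with the screwdriver clear of the fingers.

{"method": "step_arm", "body": {
  "series": [
    [0.3, 0, -0.4, 50, 0],
    [0.3, 0, -0.4, 85, 0],
    [0.3, 0, -0.4, 91, 0],
    [0.3, 0, -0.4, 91, 0],
    [0.3, 0, -0.4, 91, 0],
    [-1, 0, -0.4, 91, 0],
    [-1, 0, -0.4, 91, 0],
    [-1, 0, -0.4, 91, 0],
    [-1, 0, -0.4, 91, 0],
    [-1, 0, -0.4, 91, 0],
    [-1, 0, 0, 60, 0],
    [-1, 0, 0, 0, 0],
    [-1, 0, 0, -20, 0],
    [-1, 0, 0, -20, 0],
    [-1, 0, 0, -20, 0]
  ]
}}

```text
time: 19.2
tool_pos: [0.5189, 0.3696, 0.117]
ee_rot: [-3.138, -0.003, 2.733]
wrist_force: [-0.2, -0.4, 0.1]
width: 0.0335
```

```bash
python3 -c "
from h import *
print(rowto(.5749,.0403,.06,-3.5))"
```

```text
(array([-182.4, -279.7,   57.6]), np.float64(-19.9), 'tilt', np.float64(0.28))
```

{"method": "step_arm", "body": {
  "series": [
    [-1, -180.5, -280, 0, -19.9],
    [-1, -180.5, -280, 0, -19.9],
    [-1, -180.5, -280, 0, -19.9],
    [-1, -180.5, -280, 0, -19.9],
    [-1, -180.5, -280, 0, -19.9],
    [-1, -180.5, -280, 0, -19.9],
    [-1, -180.5, -280, 0, -19.9],
    [-1, -180.5, -280, 0, -19.9],
    [-1, -180.5, -280, 40, -19.9],
    [-1, -180.5, -280, 57, -19.9],
    [-1, -180.5, -280, 57, -19.9],
    [-1, -180.5, -280, 57, -19.9],
    [-1, -180.5, -280, 57, -19.9]
  ]
}}

```text
time: 20.82
tool_pos: [0.5756, 0.0419, 0.0647]
ee_rot: [3.142, 0.003, 3.081]
wrist_force: [0.6, -0.5, -0.8]
width: 0.0337
```

```bash
python3 -c "
from h import *
print(rowto(.5749,.0403,.0225,-3.5))"
```

```text
(array([ 0.8, -1.7, 42.2]), np.float64(0.0), 'tilt', np.float64(0.17))
```

{"method": "step_arm", "body": {
  "series": [
    [-1, 0.5, -1.4, 20, 0],
    [-1, 0.5, -1.4, 38, 0],
    [-1, 0.5, -1.4, 40.5, 0],
    [-1, 0.5, -1.4, 40.5, 0],
    [-1, 0.5, -1.4, 40.5, 0],
    [0.1, 0.5, -1.4, 40.5, 0],
    [0.1, 0.5, -1.4, 40.5, 0],
    [0.1, 0.5, -1.4, 40.5, 0],
    [0.1, 0.5, -1.4, 40.5, 0],
    [0.1, 0.5, -1.4, 0, 0],
    [0.1, 0.5, -1.4, -50, 0],
    [0.1, 0.5, -1.4, -70, 0],
    [0.1, 0.5, -1.4, -70, 0]
  ]
}}

```text
time: 22.45
tool_pos: [0.5754, 0.0404, 0.1356]
ee_rot: [3.141, 0.005, 3.08]
wrist_force: [0.6, 0.1, 0.2]
width: 0.0522
```

```bash
python3 -c "
from h import *
s=cams.snapshot('top')
for m in modules(s): print(np.round(m,4))
print(rowto(.459,.2327,.10,31.2))"
```

```text
[ 0.4587  0.2327 32.9036 47.4949 35.7022]
[ 0.5675 -0.0951 -1.6284 46.7539 35.2116]
[ 0.6971 -0.3314 57.1144 38.5835 33.2549]
(array([126.8, 184.9,  33.2]), np.float64(-34.7), 'tilt', np.float64(0.07))
```

{"method": "step_arm", "body": {
  "series": [
    [0.3, 126.8, 184.9, 0, -34.7],
    [0.3, 126.8, 184.9, 0, -34.7],
    [0.3, 126.8, 184.9, 0, -34.7],
    [0.3, 126.8, 184.9, 0, -34.7],
    [0.3, 126.8, 184.9, 0, -34.7],
    [0.3, 126.8, 184.9, 0, -34.7],
    [0.3, 126.8, 184.9, 33, -34.7],
    [0.3, 126.8, 184.9, 33, -34.7],
    [0.3, 126.8, 184.9, 33, -34.7],
    [0.3, 126.8, 184.9, 33, -34.7]
  ]
}}

```text
time: 23.75
tool_pos: [0.4598, 0.2326, 0.1014]
ee_rot: [-3.141, 0.002, -2.598]
wrist_force: [-0.2, -0.1, -1.2]
width: 0.061
```

```bash
python3 -c "
from h import *
s=cams.snapshot('top')
for m in modules(s,.032): print(np.round(m,4))
print(rowto(.459,.2327,.0095,31.2))"
```

```text
[ 0.5657 -0.0937 -1.6282 46.2879 34.8632]
[ 5.66200e-01 -2.52000e-02 -4.09380e+00  5.03240e+01  3.50448e+01]
[ 5.75400e-01  3.84000e-02 -1.04370e+00  4.67070e+01  3.65887e+01]
[ 0.5818  0.1046 -2.1223 47.0509 36.1042]
[ 0.6939 -0.3278 56.7121 37.7782 32.1662]
(array([ 0.8,  0.4, 91.9]), np.float64(-180.0), 'tilt', np.float64(0.13))
```

{"method": "step_arm", "body": {
  "series": [
    [0.3, 0.5, 0.4, 50, 0],
    [0.3, 0.5, 0.4, 85, 0],
    [0.3, 0.5, 0.4, 91, 0],
    [0.3, 0.5, 0.4, 91, 0],
    [0.3, 0.5, 0.4, 91, 0],
    [-1, 0.5, 0.4, 91, 0],
    [-1, 0.5, 0.4, 91, 0],
    [-1, 0.5, 0.4, 91, 0],
    [-1, 0.5, 0.4, 91, 0],
    [-1, 0.5, 0.4, 91, 0],
    [-1, 0, 0, 60, 0],
    [-1, 0, 0, 0, 0],
    [-1, 0, 0, -20, 0],
    [-1, 0, 0, -20, 0],
    [-1, 0, 0, -20, 0]
  ]
}}

```text
time: 25.68
tool_pos: [0.4577, 0.2323, 0.1181]
ee_rot: [3.141, -0.003, -2.597]
wrist_force: [0.4, -0.5, -1.0]
width: 0.0337
```

```bash
python3 -c "
from h import *
print(rowto(.5700,-.0255,.06,-3.2))"
```

```text
(array([  37.3, -278.7,   58.1]), np.float64(-145.6), 'tilt', np.float64(0.19))
```

{"method": "step_arm", "body": {
  "series": [
    [-1, 36, -278.7, 0, 34.4],
    [-1, 36, -278.7, 0, 34.4],
    [-1, 36, -278.7, 0, 34.4],
    [-1, 36, -278.7, 0, 34.4],
    [-1, 36, -278.7, 0, 34.4],
    [-1, 36, -278.7, 0, 34.4],
    [-1, 36, -278.7, 0, 34.4],
    [-1, 36, -278.7, 0, 34.4],
    [-1, 36, -278.7, 40, 34.4],
    [-1, 36, -278.7, 57, 34.4],
    [-1, 36, -278.7, 57, 34.4],
    [-1, 36, -278.7, 57, 34.4],
    [-1, 36, -278.7, 57, 34.4]
  ]
}}

```text
time: 27.3
tool_pos: [0.5734, -0.0244, 0.0647]
ee_rot: [-3.141, 0.003, 3.086]
wrist_force: [0.1, 1.0, -1.2]
width: 0.0338
```

```bash
python3 -c "
from h import *
print(rowto(.5700,-.0255,.0225,-3.2))"
```

```text
(array([ 3.4, -1.3, 42.2]), np.float64(0.0), 'tilt', np.float64(0.17))
```

{"method": "step_arm", "body": {
  "series": [
    [-1, 2.5, -1, 20, 0],
    [-1, 2.5, -1, 38, 0],
    [-1, 2.5, -1, 40.5, 0],
    [-1, 2.5, -1, 40.5, 0],
    [-1, 2.5, -1, 40.5, 0],
    [0.1, 2.5, -1, 40.5, 0],
    [0.1, 2.5, -1, 40.5, 0],
    [0.1, 2.5, -1, 40.5, 0],
    [0.1, 2.5, -1, 40.5, 0],
    [0.1, 2.5, -1, 0, 0],
    [0.1, 2.5, -1, -50, 0],
    [0.1, 2.5, -1, -80, 0],
    [0.1, 130, -1, -80, 0],
    [0.1, 180, -1, -80, 0],
    [0.1, 180, -1, -80, 0]
  ]
}}

```text
time: 29.18
tool_pos: [0.3905, -0.0151, 0.143]
ee_rot: [-3.141, -0.0, 3.086]
wrist_force: [-0.8, -0.1, 0.4]
width: 0.0515
```

```bash
python3 -c "
from h import *
s=cams.snapshot('side');save(s,'p3.png',(290,140,410,280),5)
for l in ('lid_handle','left_pivot','right_pivot'): print(l,[(np.round(d['position'],4).tolist(),round(d['p'],2)) for d in models.pinpoint(s,l)][:3])
s=cams.snapshot('top');
for m in modules(s,.032): print(np.round(m,4))
for l in ('lid_handle','left_pivot','right_pivot'): print(l,[(np.round(d['position'],4).tolist(),round(d['p'],2)) for d in models.pinpoint(s,l)][:3])
o=robot.get_obs();print(o['tool_pos'],o['joint_positions'])
"
```

```text
lid_handle [([0.6744, -0.0036, 0.1308], 0.6)]
left_pivot [([0.6763, -0.0027, 0.1278], 0.68), ([0.5223, 0.1373, 0.0596], 0.62)]
right_pivot [([0.6745, 0.0008, 0.1293], 0.42), ([0.5686, -0.0289, 0.0131], 0.37)]
[ 0.566  -0.0934 -1.6364 45.4818 34.2185]
[ 5.72100e-01 -2.74000e-02 -1.44310e+00  4.62473e+01  3.53581e+01]
[ 5.75100e-01  3.88000e-02 -1.03980e+00  4.60024e+01  3.59078e+01]
[ 0.5818  0.105  -2.1767 46.7632 35.3919]
lid_handle [([0.6754, 0.005, 0.1257], 0.62), ([0.6979, 0.2676, -0.004], 0.42), ([0.5847, 0.104, 0.0106], 0.19)]
left_pivot [([0.524, 0.1334, 0.0569], 0.57), ([0.4443, -0.314, 0.0638], 0.24)]
right_pivot [([0.5067, -0.1178, 0.059], 0.57), ([0.4653, -0.2859, 0.0536], 0.37)]
[ 0.39374171 -0.01543205  0.14331447] [-1.83259380e-01 -2.50591653e-01  1.80725483e+00 -5.70038666e-05
  1.58456085e+00 -1.69811030e+00]
```

View pics/p3.png

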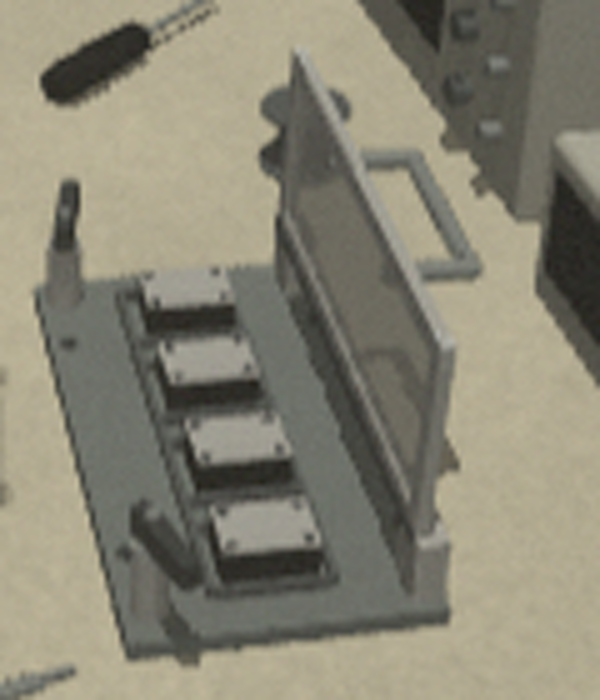

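All four modules are flat in their nests, the lid stands open, and both wings are clear. Next, the lid handle. First I'll check the space behind it.

Run:
```python
from h import *
s=cams.snapshot('side')
print(ray(s,(395,183),0),ray(s,(398,200),0))
t=cams.snapshot('top'); save(t,'h.png',(270,100,370,170),6)
for k in (s,t): print([np.round(d["position"],4).tolist() for d in models.pinpoint(k,"lid_handle")+models.find_in(k,"lid_handle")][:3])
# handle bar ends pixels, to measure yaw/x at z~.128
print(proj(t,[.675,.0,.128]), proj(s,[.675,0,.128]))
print(rowto(.675,.0,.20,85.8))
```

```text
[0.80437817 0.17375477 0.        ] [0.77987611 0.09016098 0.        ]
[[0.675, -0.0039, 0.1314], [0.634, -0.0248, 0.1079], [0.6215, -0.0315, 0.0184]]
[[0.6751, 0.0029, 0.1284], [0.5246, 0.1313, 0.0573], [0.6375, 0.007, 0.1156]]
[319.51912819 135.48537033] [377.21738807 182.00371871]
(array([-280.9,   31. ,  -57.3]), np.float64(91.0), 'tilt', np.float64(0.04))
```

View pics/h.png

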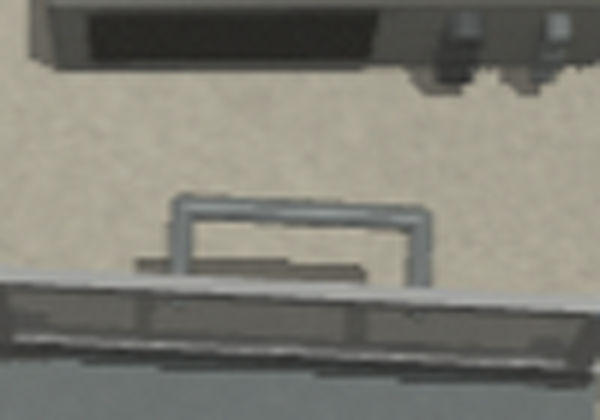

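{"method": "step_arm", "body": {
  "series": [
    [-0.3, 0, 0, -57, 10],
    [-0.3, -100, 11, -57, 91],
    [-0.3, -100, 11, -57, 91],
    [-0.3, -280, 31, -57, 91],
    [-0.3, -280, 31, -57, 91],
    [-0.3, -280, 31, -57, 91],
    [-0.3, -280, 31, -57, 91],
    [-0.3, -280, 31, -57, 91],
    [-0.3, -280, 31, -57, 91],
    [-0.3, -280, 31, -57, 91],
    [-0.3, -280, 31, -57, 91],
    [-0.3, -280, 31, -57, 91],
    [-0.3, -280, 31, -57, 91]
  ]
}}

```text
time: 31.5
tool_pos: [0.6738, 0.0, 0.2001]
ee_rot: [3.141, 0.0, 1.498]
wrist_force: [-0.2, 0.5, -0.5]
width: 0.0328
```

Run:
```python
from h import *
print(rowto(.675,.0,.11,85.8), robot.get_obs()["width"])
```

```text
(array([ 0. ,  1.2, 90.1]), np.float64(0.0), 'tilt', np.float64(0.01)) 0.032848921121402454
```

{"method": "step_arm", "body": {
  "series": [
    [-0.3, 0, 0.8, 40, 0],
    [-0.3, 0, 0.8, 75, 0],
    [-0.3, 0, 0.8, 90, 0],
    [-0.3, 0, 0.8, 90, 0],
    [-0.3, 0, 0.8, 90, 0],
    [-1, 0, 0.8, 90, 0],
    [-1, 0, 0.8, 90, 0],
    [-1, 0, 0.8, 90, 0],
    [-1, 0, 0.8, 90, 0]
  ]
}}

```text
time: 32.62
tool_pos: [0.6755, -0.0001, 0.1111]
ee_rot: [3.139, 0.0, 1.498]
wrist_force: [1.7, 0.6, 1.2]
width: 0.0091
```

Run:
```python
from h import *
o=robot.get_obs(); p=o["tool_pos"]; print(p,o["width"],o["wrist_force"])
h=np.array([.6350,.003]); ex=np.array([np.cos(np.radians(-4.2)),np.sin(np.radians(-4.2))])
r=(p[:2]-h)@ex*1000
phi0=np.arccos(-r/94.9); print("rel x",r,"phi0",np.degrees(phi0),"z handle pred",45+94.9*np.sin(phi0),"meas",p[2]*1000+19)
for ph in np.linspace(phi0,np.radians(23.6),21)[1:]:
    print([round(float(v),1) for v in (-94.9*np.cos(ph)-r, 94.9*(np.sin(phi0)-np.sin(ph)))])
```

```text
[ 6.75476159e-01 -7.54629645e-05  1.11063885e-01] 0.009053460203490352 [1.73108127 0.64763063 1.16467338]
rel x 40.59270086791147 phi0 115.32433693801606 z handle pred 130.78019955822123 meas 130.06388465878757
[-7.0, -3.0]
[-14.2, -5.4]
[-21.6, -7.2]
[-29.1, -8.4]
[-36.6, -9.0]
[-44.2, -9.1]
[-51.8, -8.5]
[-59.3, -7.3]
[-66.7, -5.5]
[-73.9, -3.1]
[-80.9, -0.1]
[-87.6, 3.4]
[-94.1, 7.4]
[-100.2, 11.9]
[-105.9, 16.9]
[-111.2, 22.3]
[-116.0, 28.2]
[-120.4, 34.4]
[-124.2, 41.0]
[-127.6, 47.8]
```

{"method": "step_arm", "body": {
  "series": [
    [-1, 0, -7, -3, 0],
    [-1, 0, -14.2, -5.4, 0],
    [-1, 0, -21.6, -7.2, 0],
    [-1, 0, -29.1, -8.4, 0],
    [-1, 0, -36.6, -9, 0],
    [-1, 0, -44.2, -9.1, 0],
    [-1, 0, -51.8, -8.5, 0],
    [-1, 0, -59.3, -7.3, 0],
    [-1, 0, -66.7, -5.5, 0],
    [-1, 0, -73.9, -3.1, 0]
  ]
}}

```text
time: 33.88
tool_pos: [0.6002, 0.0049, 0.1129]
ee_rot: [-3.141, 0.001, 1.497]
wrist_force: [2.4, -2.1, 4.5]
width: 0.009
```

{"method": "step_arm", "body": {
  "series": [
    [-1, 0, -7, 3, 0],
    [-1, 0, -13.7, 6.5, 0],
    [-1, 0, -20.2, 10.5, 0],
    [-1, 0, -26.3, 15, 0],
    [-1, 0, -32, 20, 0],
    [-1, 0, -37.3, 25.4, 0],
    [-1, 0, -42.1, 31.3, 0],
    [-1, 0, -46.5, 37.5, 0],
    [-1, 0, -50.3, 44.1, 0],
    [-1, 0, -53, 49, 0],
    [-1, 0, -53.7, 51, 0],
    [-1, 0, -53.7, 51.5, 0],
    [-1, 0, -53.7, 51.5, 0]
  ]
}}

```text
time: 35.5
tool_pos: [0.5484, 0.0098, 0.0638]
ee_rot: [3.139, -0.001, 1.498]
wrist_force: [2.9, -1.0, 9.0]
width: 0.0087
```

Run:
```python
from h import *
s=cams.snapshot('side');save(s,'l.png',(290,160,410,280),5)
print(robot.get_obs()["tool_pos"])
```

```text
[0.54836874 0.0097838  0.0638289 ]
```

View pics/l.png

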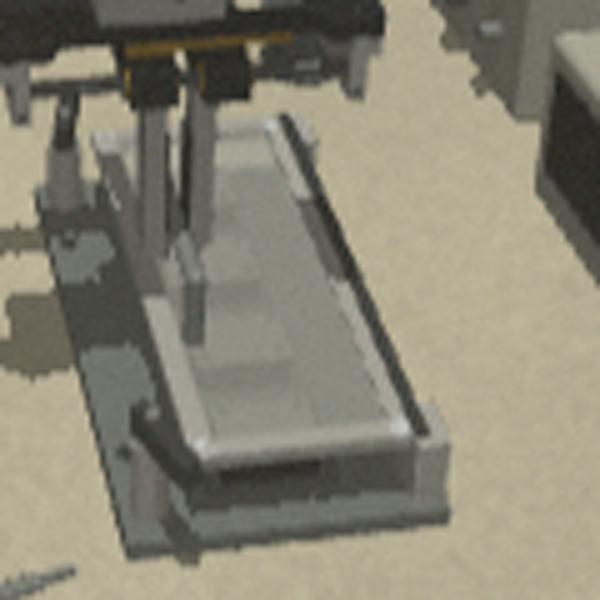

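{"method": "step_arm", "body": {
  "series": [
    [-1, 0, 0, 1.5, 0],
    [-1, 0, 0, 3, 0],
    [-1, 0, 0, 3, 0],
    [-1, 0, 0, 3, 0]
  ]
}}

```text
time: 36.05
tool_pos: [0.5484, 0.0098, 0.0637]
ee_rot: [3.138, -0.001, 1.498]
wrist_force: [-1.4, -0.6, 19.2]
width: 0.009
```

The lid is on its stop: force rose by 10 N with no travel. Now releasing the handle and going to the left button.

{"method": "step_arm", "body": {
  "series": [
    [-0.3, 0, 0, -3, 0],
    [-0.3, 0, 0, -3, 0],
    [-0.3, 0, 0, -3, 0],
    [-0.3, 0, 0, -40, 0],
    [-0.3, 0, 0, -90, 0],
    [-0.3, 0, 0, -90, 0],
    [-0.3, 0, 0, -90, 0]
  ]
}}

```text
time: 36.92
tool_pos: [0.5465, 0.0095, 0.1473]
ee_rot: [-3.139, -0.0, 1.497]
wrist_force: [-0.3, 0.2, 0.2]
width: 0.0328
```

Run:
```python
from h import *
print(rowto(.5238,.1343,.11,67.8))
s=cams.snapshot('side')
for l in ('lid_handle','left_pivot','right_pivot'): print(l,[(np.round(d['position'],4).tolist(),round(d['p'],2)) for d in models.pinpoint(s,l)][:3])
a=cv2.cvtColor(s['pixels'],cv2.COLOR_RGB2BGR)[160:280,290:410]
s=cams.snapshot('top')
for l in ('lid_handle','left_pivot','right_pivot'): print(l,[(np.round(d['position'],4).tolist(),round(d['p'],2)) for d in models.pinpoint(s,l)][:3])
b=cv2.cvtColor(s['pixels'],cv2.COLOR_RGB2BGR)[120:240,255:395]
cv2.imwrite('pics/c.png',cv2.resize(np.hstack([a,b]),None,fx=3,fy=3,interpolation=cv2.INTER_CUBIC))
```

```text
(array([122.8, -31.7,  37.4]), np.float64(18.0), 'tilt', np.float64(0.15))
lid_handle [([0.5482, 0.0063, 0.0826], 0.9), ([0.3931, -0.0501, -0.0014], 0.47), ([0.3903, -0.1486, 0.0007], 0.42)]
left_pivot [([0.5224, 0.1346, 0.0593], 0.61), ([0.5743, 0.0413, 0.0122], 0.18)]
right_pivot [([0.5075, -0.1161, 0.0578], 0.6)]
lid_handle []
left_pivot [([0.5264, 0.1338, 0.054], 0.56), ([0.4138, 0.3741, 0.0059], 0.44)]
right_pivot [([0.508, -0.116, 0.0596], 0.41)]
```

View pics/c.png

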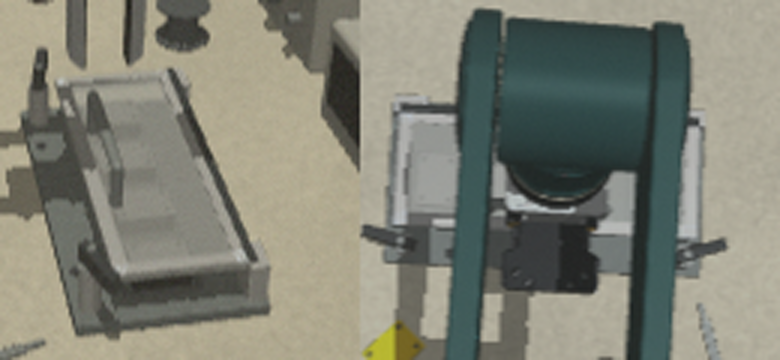

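The lid is shut with the handle at 82.6 mm, and the wings are still outward. Moving to the left button.

{"method": "step_arm", "body": {
  "series": [
    [-0.3, 60, -16, 0, 15.8],
    [-0.3, 122.8, -31.7, 0, 15.8],
    [-0.3, 122.8, -31.7, 0, 15.8],
    [-0.3, 122.8, -31.7, 37, 15.8],
    [-0.3, 122.8, -31.7, 37, 15.8],
    [-0.3, 122.8, -31.7, 37, 15.8]
  ]
}}

```text
time: 38.08
tool_pos: [0.5252, 0.1334, 0.1124]
ee_rot: [3.141, 0.0, 1.221]
wrist_force: [-0.2, 0.4, -0.6]
width: 0.0332
```

Run:
```python
from h import *
print(rowto(.5238,.1343,.053,70))
```

```text
(array([ 0.4, -1.7, 59.4]), np.float64(-0.1), 'tilt', np.float64(0.04))
```

{"method": "step_arm", "body": {
  "series": [
    [-0.3, 0.4, -1.2, 40, 0],
    [-0.3, 0.4, -1.2, 58, 0],
    [-0.3, 0.4, -1.2, 58, 0],
    [-0.3, 0.4, -1.2, 58, 0],
    [-1, 0.4, -1.2, 58, 0],
    [-1, 0.4, -1.2, 58, 0],
    [-1, 0.4, -1.2, 58, 0],
    [-1, 0.4, -1.2, 58, 0]
  ]
}}

```text
time: 39.08
tool_pos: [0.5225, 0.1358, 0.0544]
ee_rot: [-3.139, -0.0, 1.222]
wrist_force: [-5.0, 1.6, 4.4]
width: 0.0099
```

{"method": "step_arm", "body": {
  "series": [
    [-1, 0, 0, 0, 8],
    [-1, 0, 0, 0, 16],
    [-1, 0, 0, 0, 24],
    [-1, 0, 0, 0, 32],
    [-1, 0, 0, 0, 40],
    [-1, 0, 0, 0, 48],
    [-1, 0, 0, 0, 56],
    [-1, 0, 0, 0, 64],
    [-1, 0, 0, 0, 72],
    [-1, 0, 0, 0, 75],
    [-1, 0, 0, 0, 75],
    [-1, 0, 0, 0, 75]
  ]
}}

```text
time: 40.58
tool_pos: [0.5228, 0.1353, 0.0543]
ee_rot: [-3.141, 0.002, -0.086]
wrist_force: [-5.0, 0.7, 6.3]
width: 0.0095
```

{"method": "step_arm", "body": {
  "series": [
    [-0.3, 0, 0, 0, 75],
    [-0.3, 0, 0, 0, 0],
    [-0.3, 0, 0, 0, 0]
  ]
}}

```text
time: 40.95
tool_pos: [0.5242, 0.1348, 0.0536]
ee_rot: [3.141, -0.001, -0.089]
wrist_force: [0.2, -0.3, -0.3]
width: 0.0324
```

{"method": "step_arm", "body": {
  "series": [
    [-0.3, 0, 0, -40, 0],
    [-0.3, 0, 0, -70, 0],
    [-0.3, 0, 0, -70, 0],
    [-0.3, 0, 0, -70, 0]
  ]
}}

```text
time: 41.45
tool_pos: [0.5231, 0.1348, 0.1222]
ee_rot: [3.141, 0.002, -0.088]
wrist_force: [0.5, -0.5, 0.1]
width: 0.0331
```

Run:
```python
from h import *
print(rowto(.5071,-.117,.115,103))
```

```text
(array([  6.3, 252.2,   7.4]), np.float64(-108.1), 'tilt', np.float64(0.1))
```

{"method": "step_arm", "body": {
  "series": [
    [-0.3, 6, 252, 0, -108],
    [-0.3, 6, 252, 0, -108],
    [-0.3, 6, 252, 0, -108],
    [-0.3, 6, 252, 0, -108],
    [-0.3, 6, 252, 0, -108],
    [-0.3, 6, 252, 0, -108],
    [-0.3, 6, 252, 0, -108],
    [-0.3, 6, 252, 0, -108],
    [-0.3, 6, 252, 0, -108],
    [-0.3, 6, 252, 0, -108],
    [-0.3, 6, 252, 0, -108],
    [-0.3, 6, 252, 0, -108],
    [-0.3, 6, 252, 0, -108]
  ]
}}

```text
time: 43.08
tool_pos: [0.5071, -0.1164, 0.1224]
ee_rot: [-3.14, -0.001, 1.796]
wrist_force: [0.1, -0.8, 0.1]
width: 0.0328
```

Run:
```python
from h import *
print(rowto(.5071,-.117,.053,103))
s=cams.snapshot('side'); a=cv2.cvtColor(s['pixels'],cv2.COLOR_RGB2BGR)[160:280,290:410]
s=cams.snapshot('top')
b=cv2.cvtColor(s['pixels'],cv2.COLOR_RGB2BGR)[120:240,255:395]
cv2.imwrite('pics/c2.png',cv2.resize(np.hstack([a,b]),None,fx=3,fy=3,interpolation=cv2.INTER_CUBIC))
```

```text
(array([-0.6, -0. , 69.4]), np.float64(-0.1), 'tilt', np.float64(0.12))
```

View pics/c2.png

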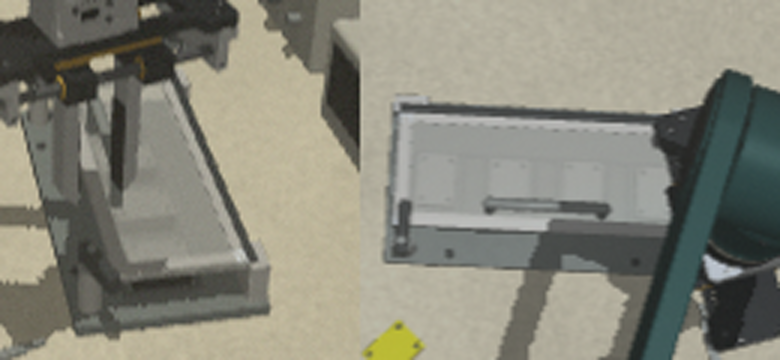

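The left button stands square across the lid edge (px 404,225), and the lid is closed. Now the right button.

{"method": "step_arm", "body": {
  "series": [
    [-0.3, -0.6, 0, 40, 0],
    [-0.3, -0.6, 0, 68, 0],
    [-0.3, -0.6, 0, 68, 0],
    [-0.3, -0.6, 0, 68, 0],
    [-1, -0.6, 0, 68, 0],
    [-1, -0.6, 0, 68, 0],
    [-1, -0.6, 0, 68, 0],
    [-1, -0.6, 0, 68, 0]
  ]
}}

```text
time: 44.18
tool_pos: [0.5073, -0.1177, 0.0566]
ee_rot: [-3.14, 0.001, 1.797]
wrist_force: [-4.3, -0.8, 5.7]
width: 0.0094
```

{"method": "step_arm", "body": {
  "series": [
    [-1, 0, 0, 0, -8],
    [-1, 0, 0, 0, -16],
    [-1, 0, 0, 0, -24],
    [-1, 0, 0, 0, -32],
    [-1, 0, 0, 0, -40],
    [-1, 0, 0, 0, -48],
    [-1, 0, 0, 0, -56],
    [-1, 0, 0, 0, -64],
    [-1, 0, 0, 0, -72],
    [-1, 0, 0, 0, -74],
    [-1, 0, 0, 0, -74],
    [-1, 0, 0, 0, -74]
  ]
}}

```text
time: 45.68
tool_pos: [0.51, -0.1144, 0.0566]
ee_rot: [3.136, 0.005, 3.09]
wrist_force: [2.3, 6.2, 2.1]
width: 0.0098
```

{"method": "step_arm", "body": {
  "series": [
    [-0.3, 0, 0, 0, 0],
    [-0.3, 0, 0, 0, 0],
    [-0.3, 0, 0, 0, 0],
    [-0.3, 0, 0, -40, 0],
    [-0.3, 0, 0, -80, 0],
    [-0.3, 0, 0, -80, 0]
  ]
}}

```text
time: 46.42
tool_pos: [0.5102, -0.1183, 0.1396]
ee_rot: [-3.139, 0.008, 3.089]
wrist_force: [-0.5, 0.4, -0.4]
width: 0.033
```

Run:
```python
from h import *
for n in ("top","side"):
    s=cams.snapshot(n)
    for l in ('dial_grip','dial_pointer','dial_mark'): print(l,[(np.round(d['position'],4).tolist(),round(d['p'],2)) for d in models.pinpoint(s,l)][:3])
print(rowto(.4428,-.3108,.12,128))
```

```text
dial_grip [([0.4438, -0.314, 0.0659], 0.66)]
dial_pointer [([0.4218, -0.2859, 0.0524], 0.8)]
dial_mark [([0.5497, 0.0134, 0.0783], 0.24)]
dial_grip [([0.4188, -0.2852, 0.0576], 0.75), ([0.4449, -0.3148, 0.0646], 0.6)]
dial_pointer [([0.4169, -0.2849, 0.0545], 0.56)]
dial_mark [([0.4641, -0.2865, 0.0557], 0.57), ([0.394, -0.0496, -0.0005], 0.48)]
(array([  54.1, -196.9,   14.3]), np.float64(49.0), 'tilt', np.float64(0.14))
```

```bash
cat >> h.py <<'E'
def ortho(s,cx,cy,z,half=.06,n=360):
    g=np.linspace(half,-half,n); mp=np.zeros((n,n,2),np.float32)
    for i,dx in enumerate(g):
        for j,dy in enumerate(g): mp[i,j]=proj(s,[cx+dx,cy+dy,z])
    return cv2.remap(cv2.cvtColor(s["pixels"],cv2.COLOR_RGB2BGR),mp[...,0],mp[...,1],cv2.INTER_CUBIC)
E
python3 - <<'E'
from h import *
t=cams.snapshot("top"); s=cams.snapshot("side")
A=ortho(t,.443,-.311,.053); B=ortho(s,.443,-.311,.053)
C=cv2.resize(cv2.cvtColor(s['pixels'],cv2.COLOR_RGB2BGR)[170:280,290:410],(393,360),interpolation=cv2.INTER_CUBIC)
for I in (A,B): cv2.circle(I,(180,180),102,(0,0,255),1); cv2.circle(I,(180,180),2,(0,0,255),-1)
v=np.zeros((600,800,3),np.uint8); 
r=np.hstack([A,B]); v[:300,:600]=cv2.resize(r,(600,300)); v[300:,:327]=cv2.resize(C,(327,300)); 
D=cv2.resize(cv2.cvtColor(t['pixels'],cv2.COLOR_RGB2BGR)[120:230,250:400],(409,300)); v[300:,330:739]=D
cv2.imwrite("pics/d.png",v)
E
```

```text
(no output)
```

View pics/d.png

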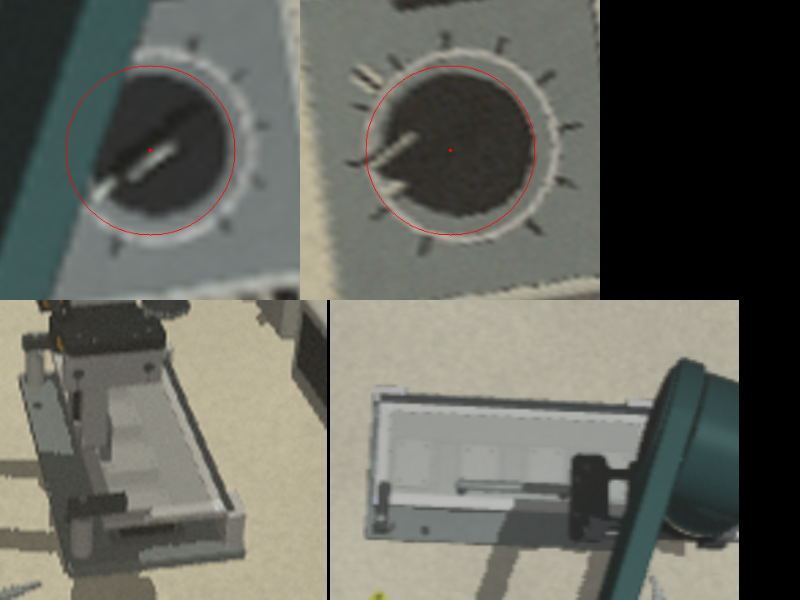

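The right button is across the lid (side view px 100,500) and the lid is still closed. Dial: axis ≈(0.4445,−0.3125), pointer ≈131°, mark ≈53.5°, so about 77° clockwise.

Run:
```python
from h import *
print(rowto(.4445,-.3125,.13,131))
```

```text
(array([  52.7, -198.4,    4.9]), np.float64(46.0), 'tilt', np.float64(0.08))
```

{"method": "step_arm", "body": {
  "series": [
    [-0.15, 53, -198.4, 0, 46],
    [-0.15, 53, -198.4, 0, 46],
    [-0.15, 53, -198.4, 0, 46],
    [-0.15, 53, -198.4, 0, 46],
    [-0.15, 53, -198.4, 0, 46],
    [-0.15, 53, -198.4, 0, 46],
    [-0.15, 53, -198.4, 0, 46],
    [-0.15, 53, -198.4, 0, 46]
  ]
}}

```text
time: 47.92
tool_pos: [0.4447, -0.3122, 0.1357]
ee_rot: [-3.142, 0.0, 2.287]
wrist_force: [-0.6, -0.1, 0.3]
width: 0.0401
```

Run:
```python
from h import *
print(rowto(.4445,-.3125,.059,131))
for n in ("top","side"):
    s=cams.snapshot(n)
    for l in ('lid_handle','left_pivot','right_pivot'): print(l,[(np.round(d['position'],4).tolist(),round(d['p'],2)) for d in models.pinpoint(s,l)][:2])
```

```text
(array([-0.1, -0.4, 76.7]), np.float64(0.1), 'tilt', np.float64(0.01))
lid_handle [([0.5462, 0.0117, 0.0798], 0.95), ([0.4411, -0.3118, 0.0621], 0.5)]
left_pivot [([0.5037, -0.1151, 0.0618], 0.58), ([0.5235, 0.1334, 0.0542], 0.57)]
right_pivot [([0.5052, -0.114, 0.0588], 0.43), ([0.395, -0.05, 0.0009], 0.36)]
lid_handle []
left_pivot []
right_pivot [([0.6846, -0.3237, 0.001], 0.72), ([0.418, 0.3714, 0.0046], 0.56)]
```

Run:
```python
from h import *
s=cams.snapshot("top")
for nm,(x,y) in {"L":(.524,.134),"R":(.5075,-.117)}.items():
    I=ortho(s,x+.012,y,.065,.045,180); g=cv2.cvtColor(I,cv2.COLOR_BGR2GRAY)
    m=(g<75).astype(np.uint8); k,lab,st,ce=cv2.connectedComponentsWithStats(m)
    for i in range(1,k):
        if st[i,4]>150:
            P=np.argwhere(lab==i).astype(np.float32); (c),(w,h),a=cv2.minAreaRect(P); 
            e=np.linalg.svd(P-P.mean(0))[2][0] if len(P)<3000 else None
            d=-e if e is not None else None   # world dx~-row, dy~-col
            print(nm,st[i].tolist(),"size mm",round(w/2,1),round(h/2,1),"dir deg",None if e is None else round(np.degrees(np.arctan2(d[1],d[0])),1))
    cv2.imwrite(f"pics/b{nm}.png",cv2.resize(I,None,fx=2,fy=2))
cv2.imwrite("pics/b.png",np.hstack([cv2.imread("pics/bL.png"),cv2.imread("pics/bR.png")]))
```

```text
L [77, 131, 22, 15, 179] size mm 11.4 5.7 dir deg 71.0
R [57, 49, 33, 94, 924] size mm 14.3 46.8 dir deg 171.5
```

View pics/b.png

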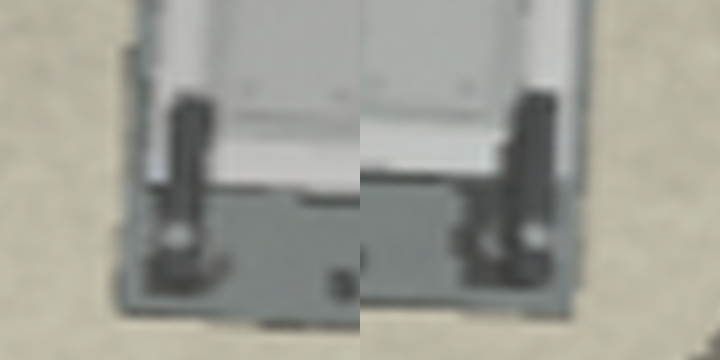

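Both wings lie square across the lid: left from (178,235) to (193,100), right from (535,235) to (540,100). Each is within about 3° of the fixture's x axis. Now the dial.

{"method": "step_arm", "body": {
  "series": [
    [-0.15, 0, 0, 40, 0],
    [-0.15, 0, 0, 75, 0],
    [-0.15, 0, 0, 75, 0],
    [-0.15, 0, 0, 75, 0],
    [-1, 0, 0, 75, 0],
    [-1, 0, 0, 75, 0],
    [-1, 0, 0, 75, 0],
    [-1, 0, 0, 75, 0]
  ]
}}

```text
time: 49.38
tool_pos: [0.4452, -0.3119, 0.061]
ee_rot: [3.14, 0.0, 2.286]
wrist_force: [2.1, 2.3, 0.8]
width: 0.01
```

{"method": "step_arm", "body": {
  "series": [
    [-1, 0, 0, 0, 8],
    [-1, 0, 0, 0, 16],
    [-1, 0, 0, 0, 24],
    [-1, 0, 0, 0, 32],
    [-1, 0, 0, 0, 40],
    [-1, 0, 0, 0, 48],
    [-1, 0, 0, 0, 56],
    [-1, 0, 0, 0, 64],
    [-1, 0, 0, 0, 71],
    [-1, 0, 0, 0, 75],
    [-1, 0, 0, 0, 75],
    [-1, 0, 0, 0, 75]
  ]
}}

```text
time: 50.88
tool_pos: [0.4459, -0.3119, 0.061]
ee_rot: [3.14, -0.002, 0.979]
wrist_force: [4.1, 3.5, 0.1]
width: 0.0097
```

{"method": "step_arm", "body": {
  "series": [
    [-0.1, 0, 0, 0, 0],
    [-0.1, 0, 0, 0, 0],
    [-0.1, 0, 0, 0, 0],
    [-0.1, 0, 0, -40, 0],
    [-0.1, 0, 0, -100, 0],
    [-0.1, -110, 110, -120, 0],
    [-0.1, -110, 110, -120, 0],
    [-0.1, -110, 110, -120, 0],
    [-0.1, -110, 110, -120, 0],
    [-0.1, -110, 110, -120, 0]
  ]
}}

```text
time: 52.12
tool_pos: [0.4739, -0.4644, 0.1802]
ee_rot: [-3.14, -0.001, 0.978]
wrist_force: [-0.5, 1.0, -0.4]
width: 0.0424
```

Run:
```python
from h import *
V=[]
for n in ("top","side"):
    s=cams.snapshot(n)
    for l in ('dial_grip','dial_pointer','dial_mark'): print(l,[(np.round(d['position'],4).tolist(),round(d['p'],2)) for d in models.pinpoint(s,l)][:3])
    V.append(ortho(s,.4445,-.3125,.053))
    if n=="top":
        for m in modules(s,.032): print(np.round(m,4))
cv2.imwrite("pics/dd.png",np.hstack(V)); print(robot.get_obs()["tool_pos"])
```

```text
dial_grip [([0.4463, -0.3137, 0.0632], 0.52)]
dial_pointer [([0.4624, -0.2843, 0.0529], 0.68), ([0.6877, -0.3203, -0.0008], 0.54)]
dial_mark [([0.4641, -0.2869, 0.0538], 0.67)]
[ 0.6939 -0.3279 56.8237 37.5335 32.328 ]
dial_grip [([0.4419, -0.3122, 0.0656], 0.58)]
dial_pointer [([0.4602, -0.2815, 0.0556], 0.76)]
dial_mark [([0.4632, -0.2897, 0.0572], 0.49)]
[ 0.47431936 -0.46469458  0.1810567 ]
```

View pics/dd.png

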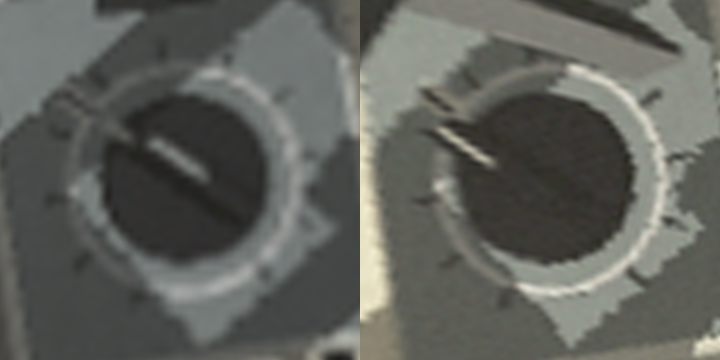

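Pointer reads about 56.5° and the mark about 53.5°. That's inside the 7.6° tolerance, but I'll trim another 2.7° clockwise for margin.

{"method": "step_arm", "body": {
  "series": [
    [-0.1, 110, -110, 0, 0],
    [-0.1, 110, -110, 0, 0],
    [-0.1, 110, -110, 0, 0],
    [-0.1, 110, -110, 0, 0],
    [-0.1, 110, -110, 0, 0],
    [-0.1, 110, -110, 60, 0],
    [-0.1, 110, -110, 118, 0],
    [-0.1, 110, -110, 118, 0],
    [-0.1, 110, -110, 118, 0],
    [-1, 110, -110, 118, 0],
    [-1, 110, -110, 118, 0],
    [-1, 110, -110, 118, 0],
    [-1, 110, -110, 118, 0],
    [-1, 110, -110, 118, 2.7],
    [-1, 110, -110, 118, 2.7],
    [-1, 110, -110, 118, 2.7]
  ]
}}

```text
time: 54.52
tool_pos: [0.4451, -0.3129, 0.0629]
ee_rot: [3.14, 0.0, 0.931]
wrist_force: [2.6, -1.8, -1.0]
width: 0.0098
```

{"method": "step_arm", "body": {
  "series": [
    [-0.1, 0, 0, 0, 0],
    [-0.1, 0, 0, 0, 0],
    [-0.1, 0, 0, 0, 0],
    [-0.1, 0, 0, -40, 0],
    [-0.1, 0, 0, -100, 0],
    [-0.1, -200, 110, -140, 0],
    [-0.1, -200, 110, -140, 0],
    [-0.1, -200, 110, -140, 0],
    [-0.1, -200, 110, -140, 0],
    [-0.1, -200, 110, -140, 0],
    [-0.1, -200, 110, -140, 0]
  ]
}}

```text
time: 55.9
tool_pos: [0.4132, -0.5379, 0.2021]
ee_rot: [-3.14, -0.001, 0.93]
wrist_force: [-0.3, 0.2, 0.2]
width: 0.0429
```

Run:
```python
from h import *
V=[]
for n in ("top","side"):
    s=cams.snapshot(n)
    for l in ('dial_grip','dial_pointer','dial_mark'): print(l,[(np.round(d['position'],4).tolist(),round(d['p'],2)) for d in models.pinpoint(s,l)][:2])
    V.append(ortho(s,.4445,-.3125,.053))
im=cv2.cvtColor(s['pixels'],cv2.COLOR_RGB2BGR)[140:290,200:420]
v=np.zeros((600,720,3),np.uint8); v[:300,:600]=cv2.resize(np.hstack(V),(600,300)); v[300:,:440]=cv2.resize(im,(440,300),interpolation=cv2.INTER_CUBIC)
t=cams.snapshot("top"); v[300:,445:720]=cv2.resize(cv2.cvtColor(t['pixels'],cv2.COLOR_RGB2BGR)[120:230,255:395],(275,300))
cv2.imwrite("pics/e.png",v); print(robot.get_obs()["tool_pos"])
```

```text
dial_grip [([0.6866, -0.3196, -0.0031], 0.73), ([0.4433, -0.3151, 0.0628], 0.66)]
dial_pointer []
dial_mark [([0.4627, -0.2843, 0.0551], 0.46), ([0.5809, 0.1045, 0.0141], 0.35)]
dial_grip [([0.4441, -0.3159, 0.0658], 0.48)]
dial_pointer []
dial_mark []
[ 0.41341958 -0.53814882  0.20296383]
```

View pics/e.png

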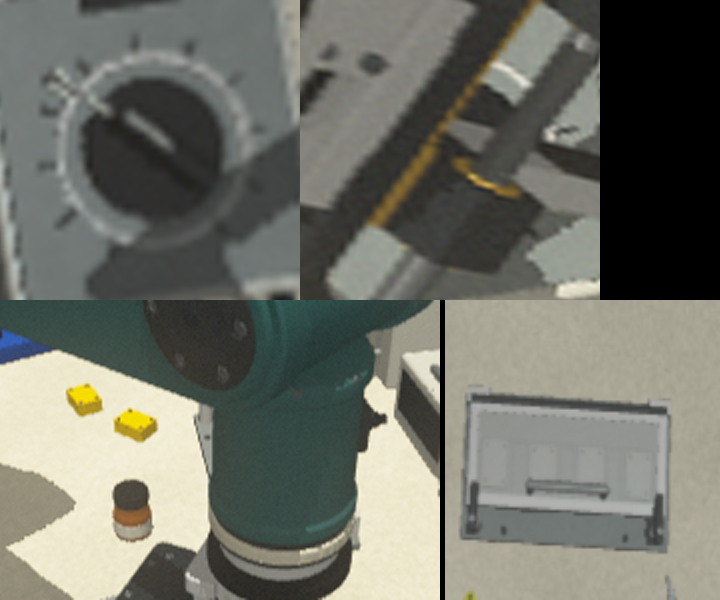

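The pointer (97,110) and the mark tab (60,85) are collinear with the axis (152,148), at about 55.4° against 55.6°. The lid is shut, both wings are across it, and all four modules are visible under it. Handing in.

```bash
python3 -c "
from bench import robot
print(robot.get_obs()['time'],robot.close_job())"
```

```text
the job is handed in; nothing more can be done
56.35 None
```

I finished the job and handed it in at 56 s of the 210 s allowed. `close_job` reports no verdict, so the results below come from my own checks.

- **Modules:** All four white modules were present. One sits in each nest, flat with its plate up, as seen from the side before closing and from above through the closed lid. Their measured positions were within about 3 mm of my estimates of the nest centres.
- **Lid:** I closed it by its handle onto its stop. Pressing 3 mm further raised the force by about 10 N without any movement, and the handle then read 82.6 mm high against 83 mm nominal.
- **Turnbuttons:** I turned each about 75° after the lid was shut. In the top view both lie within about 3° of square. An automatic fit of the right one gave about 86°, which is still above the 78.5° limit.
- **Dial:** I turned it about 75° clockwise, then 2.7° more to centre it. In the last top view the pointer is at 55.4° and the mark at 55.6°, well inside the roughly 7.6° tolerance.

**Checks that failed or disagreed:**
- **Point finder:** Before the final trim it put the pointer about 5 mm from the mark, against about 3° in my own measurement. In the last pictures it no longer found the pointer.
- **Last side view:** The arm hid the dial, so the final dial check rests on the top view only.
- **Bystanders:** I never aimed at or noticed touching the other things on the bench, but I did not measure them all again at the end.

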